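Walk the heavy shielding brick end over end and close the wall

ROBOT

A 6-joint arm with a two-finger parallel gripper is mounted at the origin on a cart in front of the work surface, level with it; the furniture and walls round the work are solid. World frame = base frame: x ahead of the robot, y to its left, z up, the work surface at z = 0. Lengths are in m, angles in degrees, forces in N, time in s.
With the tool pointing down it reaches from about 0.4 to 0.825 m from the base axis. Payload 7 kg.
Tool frame: the origin (TCP) lies midway between the tips of the shut fingers; the grasp point (between the pads) lies 19 mm behind it; z points along the fingers, y is the direction in which the jaws open and shut (so a half turn about z gives the same grasp; the last joint's range is limited). The gripper opens to 88 mm and grips with 3 to 60 N. Pads are 19 mm wide; open, the fingers measure 130 mm over their backs; the gripper's body (78 mm by 193 mm) begins 47 mm behind the grasp point.
Start: joints at [87.897, 20.546, 0.682, 0, -70.136, -16.507], TCP at [0.215, 0.64, 0.227] pointing down, gripper open.
Joint ranges: [-176.03, 176.03], [-82.01, 121.73], [-58.28, 71.71], [-173.87, 95.51], [-174.79, -0.11], [-173.66, 173.66]. Speed limits (degrees/s): [136.94, 136.94, 172.46, 180, 180, 180].

INTERFACE

Orientations are given as [roll, pitch, yaw] about the fixed x, y, z axes, in that order (R = Rz(yaw) Ry(pitch) Rx(roll)).
In Python, from plant import get_state, capture, get_calibration, close_job, boxes_of, cut_out gives the robot as it stands.
- The arm moves only by the tool apply_moves, never from a script. Its argument "commands" is a list of rows, each an object with "grip": the closure, from 0 (fully open) to 1 (shut); "slide": the shift along the tool's x, y, z in m, a list of three; "roll": the turn about the tool's z in degrees. In form: [{"grip": grip, "slide": [x, y, z], "roll": roll}, ...]. A call has 1 to 5 rows; each row is the pose to reach, as a shift and turn from the pose commanded when the call began, along the tool's axes at that moment; what a row does not reach only later rows make up. A row lasts 1/8 s, in which the tool goes at most 62.5 mm and 10.7 degrees, less where a joint would pass 70% of its speed; a pose out of reach is approached as far as the arm can. A call with a gripper value outside its range is refused whole. The fingers move at their own pace and stop on an object; "grip_force" is the grip in N (left out, the last holds). Time passes only in rows, so rows that repeat a pose let the fingers close. It gives the time, the measured TCP pose, the force and the opening at its end, in the units of the state.
- get_state(): the state, without advancing time (a new reading comes with each control period).
- capture(name): name is "side" or "top" or "wrist"; returns (picture, depth): 420x560x3 uint8, red, green, blue; 420x560 float32, m along the optical axis (not along the pixel's ray), 0 where there is no reading.
- get_calibration(name): a dict with "mtx" (3x3 intrinsics, pixels), "R" (3x3) and "t" (3): a world point X has camera coordinates R X + t. Camera axes: x right, y down, z forward; pixel columns grow to the right and rows downward; lengths in m; the calibration is good to about 2 mm. A picture is of the moment at which its call begins: read the wrist's pose just before it. get_calibration takes no time and is no camera call; for the wrist camera it gives the pose at the moment of the call.
- close_job(): hands the job in, once; it reports no verdict.
Trained networks look in the newest picture that a camera, given by its name, has taken for a name from the list of things; names that differ only in an ending like _2 or _b are one class to them, and where a whole thing is asked for, a point or a joint stands for the part that bears it (a point fixed in the world has none). Each returns a list of dicts, best first, with "score" (0 to 1); they miss things now and then, are a little off and sometimes report something else, mostly with a low value. They report only what shows in the picture. A call takes as long as a camera call.
- boxes_of(name, camera): "position" ([x, y, z] in m, in the coordinates of the camera as it stood for that picture, good to about 4 mm: the middle of the surface that is visible of it).
- cut_out(name, camera): "mask" (420x560 bool, what is visible of it).
The state is a dict: "time_s": time; "joints": joint angles; "qd": joint speeds; "joint_torque": joint torques, N m; "tcp_pos": TCP position; "eef_rot": TCP orientation; "contact_force": force on the tool from outside, world axes, zero at the start; "moment": the same for the moment, N m; "gripper_width": finger opening in m.
Only numpy, scipy, OpenCV 4.12 (cv2) and the standard library are available. Lean on these libraries where they do the work, as an engineer would, in place of code of your own. Each camera call takes 0.05 s, during which the arm holds its last target.

TASK

Complete the shielding wall with the loose brick: it is to end up standing on end in the empty place in the foot channel, pushed up tight against the last brick of the wall, released. It is too heavy to carry, so walk it end over end along the bench, always with one end down on the bench: tip it up on the end nearest the wall and lay it down beyond, then raise it on its other end in front of the channel's mouth and slide it in standing. Lower it gently, never let it topple, and do not knock over or push the two sealed sources behind the wall.

Things in the scene. Friction and masses are not known exactly. Their poses are not given: they have to be found in the camera images.
- brick: loose grey moulded shielding brick (metal-filled polymer), 160 mm long, 46 x 46 mm square section, edges rounded 2 mm, about 0.9 kg, a small steel-rimmed lifting hole in each end face. Starts lying flat on the bench, roughly in line with the wall, well to the left of the channel's mouth. Origin at its very centre; its x axis runs along its length from end b to end a.
- brick_end_a (a point): centre of the brick's end face a (80 mm from the brick's centre along its +x): at the start the end away from the wall, finally the one it stands on. Pinched lightly near an end (about 6 N, across its sides), the brick turns between the fingers as that end is raised over the other; it tips on the bottom edge of the end that stays down
- brick_end_b (a point): centre of the brick's end face b (80 mm from the brick's centre along its -x): at the start the end nearest the wall, finally the top
- shield_wall: fixed L-shaped wall of six such bricks standing on end, touching, 160 mm high: four in a row, two more behind the row's far (right) end. Origin on the bench (z = 0) at the foot of the bare left face of the row's last brick, mid-way across its 46 mm. Own +y points along the row's line, out over the empty place towards the loose brick; the row runs to -y; +x to the back of the bench, z up.
- channel_mouth (a point): middle of the mouth of the foot channel, on the bench, 66 mm from the bare face along the wall's +y; axes as the wall. The channel is two fixed steel angles 14 mm high, 50 mm apart inside, bench between them, along the row's line: straight up to 50 mm from the bare face, then flaring to about 61 mm wide at the mouth. In front of the mouth the bench is free along the line.
- slot (a point): centre (80 mm up) of the empty place in the channel where the loose brick must finally stand: 23 mm along the wall's +y from the bare face; axes as the wall. Shelving with bottles stands along the back of the bench from about 0.65 m ahead of the robot; the bench itself is clear and level apart from small things beside the line
- source_1: sealed source: small plastic bottle with white screw cap, 36 mm across, 75 mm high, standing behind the wall; leave alone. Origin at its base
- source_2: sealed source: small plastic bottle with white screw cap, 37 mm across, 85 mm high, standing behind the wall; leave alone. Origin at its base

How it is judged (in metres and radians):
On the way, in this order (a step that is already met when the one before it is completed fails the run):
1. the brick is brought upright on end b, the end that was nearest the wall (angle between brick's own x axis and vertical below 0.2 rad and height (world z) of brick_end_b below 0.02 m), for 0.04 s.
2. the brick lies flat, turned end for end, with end a towards the wall (angle between brick's own x axis and vertical between 1.45 and 1.7 rad and height (world z) of brick below 0.03 m and y of brick_end_a in the frame of shield_wall below 0.25 m), for 0.1 s.
3. the brick is brought upright on end a (angle between brick's own x axis and vertical above 2.95 rad and height (world z) of brick_end_a below 0.02 m), for 0.1 s.
At the end, for the whole second after the job is handed in: the brick stands upright (within about 4.5 degrees) on end a on the bench, in the foot channel in line with the row (within 6 mm), tight against the last brick (its centre line not more than 26.5 mm from that brick's face, so a gap of at most 3.5 mm), at rest (angle between brick's own x axis and vertical above 3.06 rad and height (world z) of brick_end_a below 0.005 m and y of brick_end_a in the frame of shield_wall between 0.018 and 0.0265 m and x of brick_end_a in the frame of shield_wall between -0.006 and 0.006 m and linear speed of brick below 0.01 m/s); the robot touches nothing.
It fails at once if the brick is lifted clear of the bench (the middles of both ends more than 40 mm up) (height (world z) of each of brick_end_a, brick_end_b above 0.04 m).
It fails at once if the brick topples or is flung (turning faster than 6 rad/s) (angular speed of brick above 6 rad/s).
It fails at once if a source is pushed more than 15 mm (distance of any of source_1, source_2 from where it was at the start of the episode above 0.015 m).
It fails at once if a source is tipped over (angle between any of source_1, source_2's own z axis and vertical above 0.5 rad).
It also fails if it takes over 69 s, if anything falls off the work surface, if the arm or the gripper's body presses on something with over 40 N, if the wrist force passes 120 N, or if a joint passes its speed limit or range.

## Working session

There is one attempt and no reset: what is moved stays moved. The work goes in short steps, Python scripts to look and compute and a tool call to move; the robot and the scene stay as the last step left them, time stands still between calls to the robot, and variables do not carry over. Pictures are saved under pics/ and viewed, and the job is handed in when it is done.

Besides the shell and the picture viewer there is one more tool, called after "Emit:" as name(argument=value, ...) on one line, values as JSON. apply_moves: Moves the arm, as the interface text tells. Its arguments: {"type":"object","properties":{"commands":{"type":"array"},"grip_force":{"type":"number"}},"required":["commands"]}

```bash
ls; mkdir -p pics; python3 - <<'E'
from plant import *
import cv2
print(get_state())
for n in ["side","top","wrist"]:
    p,d=capture(n); cv2.imwrite(f"pics/{n}0.png",p[:,:,::-1]); c=get_calibration(n); print(n,c)
E
```

```text
pics
{'time_s': 0.0, 'joints': array([ 8.78986343e+01,  2.05909926e+01,  6.34678834e-01, -1.99567870e-02,
       -7.01358479e+01, -1.65083730e+01]), 'qd': array([-0.03471173,  0.03181848,  0.02387318, -0.00618844,  0.01841099,
        0.00082418]), 'joint_torque': array([-1.81729833e-03, -5.82709551e+01,  2.93066347e+01,  6.99767813e+00,
        7.04115533e-03, -1.54875320e-04]), 'tcp_pos': array([0.21526054, 0.6392476 , 0.22563507]), 'eef_rot': array([ 1.79906306e+02, -8.20338337e-03, -1.86165283e+01]), 'contact_force': array([ 0.21774804, -0.30861295,  0.02924938]), 'moment': array([ 0.00907107,  0.0057949 , -0.00640444]), 'gripper_width': 0.08794958816381133}
side {'mtx': array([[498.310876  ,   0.        , 276.20155655],
       [  0.        , 498.310876  , 211.57527058],
       [  0.        ,   0.        ,   1.        ]]), 'R': array([[-0.93637921, -0.35065383, -0.01535812],
       [-0.27321232,  0.75565275, -0.59526796],
       [ 0.2203384 , -0.55320051, -0.80338047]]), 't': array([0.52385168, 0.15852119, 1.21815276])}
top {'mtx': array([[466.62489193,   0.        , 278.7080167 ],
       [  0.        , 466.62489193, 210.71167602],
       [  0.        ,   0.        ,   1.        ]]), 'R': array([[-0.01506992, -0.99986674,  0.00627635],
       [-0.99789745,  0.01464392, -0.06313668],
       [ 0.06303636, -0.00721462, -0.99798515]]), 't': array([0.03675188, 0.51045032, 1.29327025])}
wrist {'mtx': array([[322.16850373,   0.        , 272.33242174],
       [  0.        , 322.16850373, 216.17618977],
       [  0.        ,   0.        ,   1.        ]]), 'R': array([[-0.32007341, -0.94738999,  0.00228288],
       [-0.91415786,  0.30947686,  0.26180046],
       [-0.24873364,  0.08170845, -0.96511932]]), 't': array([ 0.67427733, -0.03431873,  0.38976184])}
```

View pics/top0.png

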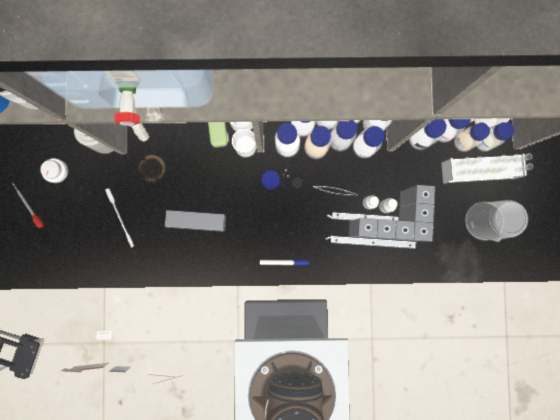

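View pics/side0.png

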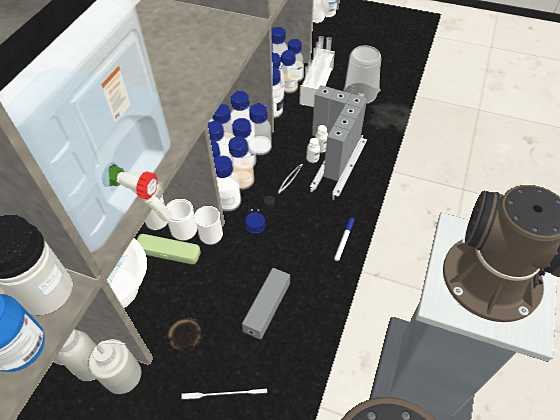

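View pics/wrist0.png

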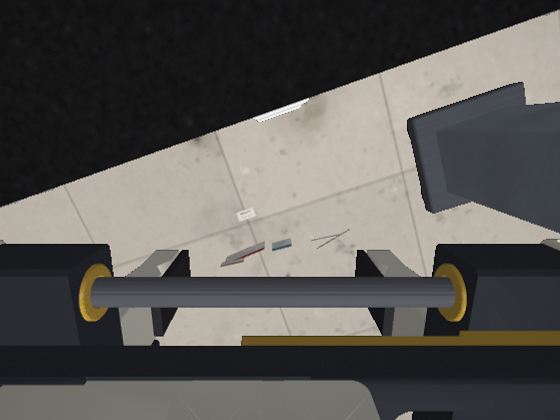

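```bash
cat > h.py <<'E'
from plant import *
import numpy as np, cv2
def cloud(n,mask=None):
    p,d=capture(n); c=get_calibration(n)
    v,u=np.indices(d.shape); K=c["mtx"]
    P=np.stack([(u-K[0,2])/K[0,0]*d,(v-K[1,2])/K[1,1]*d,d],-1)
    W=(P-c["t"])@c["R"]
    W[d==0]=np.nan
    return p,d,W
def mk(name,cam):
    r=cut_out(name,cam)
    return [(x["score"],x["mask"]) for x in r]
E
python3 - <<'E'
from h import *
for cam in ["top","side"]:
    p,d,W=cloud(cam)
    np.save(f"W_{cam}.npy",W)
    for name in ["brick","shield_wall","source_1"]:
        for s,m in mk(name,cam)[:3]:
            X=W[m]; X=X[np.isfinite(X[:,0])]
            print(cam,name,round(s,2),m.sum(),np.round(np.nanpercentile(X,[2,50,98],axis=0),3).tolist())
            if s>.5 and name in("brick","shield_wall"):
                zt=np.percentile(X[:,2],95); T=X[X[:,2]>zt-.012]
                T=T[:, :2].astype(np.float32); r=cv2.minAreaRect(T); print("  top z",zt,r, len(T))
                np.save(f"{cam}_{name}.npy",X)
E
```

```text
top brick 0.78 1027 [[0.462, 0.182, 0.008], [0.487, 0.259, 0.045], [0.513, 0.338, 0.05]]
  top z 0.049118175180582306 ((0.48729732632637024, 0.2618078589439392), (0.1603071689605713, 0.04600556194782257), 85.0046157836914) 977
top shield_wall 0.68 3756 [[0.412, -0.355, -0.003], [0.466, -0.293, 0.156], [0.558, -0.133, 0.163]]
  top z 0.1617660349908192 ((0.4988413453102112, -0.26448020339012146), (0.18683122098445892, 0.13911080360412598), 85.26953125) 2067
top source_1 0.78 207 [[0.504, -0.286, 0.0], [0.52, -0.265, 0.06], [0.54, -0.254, 0.087]]
top source_1 0.72 172 [[0.515, -0.236, 0.006], [0.53, -0.22, 0.056], [0.548, -0.208, 0.077]]
side brick 0.65 1681 [[0.457, 0.186, 0.0], [0.481, 0.274, 0.044], [0.51, 0.343, 0.049]]
  top z 0.04776227043512899 ((0.48408424854278564, 0.26285696029663086), (0.1620796024799347, 0.047706443816423416), 85.40312194824219) 1323
side shield_wall 0.72 3954 [[0.413, -0.352, -0.002], [0.458, -0.266, 0.11], [0.558, -0.129, 0.161]]
  top z 0.16027403661958176 ((0.49651703238487244, -0.2625621259212494), (0.19252300262451172, 0.13966098427772522), 85.14945983886719) 1342
side shield_wall 0.62 1622 [[0.457, 0.19, 0.003], [0.481, 0.274, 0.044], [0.509, 0.343, 0.049]]
  top z 0.047796332286433776 ((0.4842296242713928, 0.2641680836677551), (0.15948574244976044, 0.047556906938552856), 85.21058654785156) 1296
side source_1 0.72 269 [[0.513, -0.255, -0.004], [0.527, -0.215, 0.039], [0.559, -0.206, 0.074]]
```

Emit:
apply_moves(commands=[{"grip": 0, "slide": [0.045, 0.027, 0], "roll": 9.6}, {"grip": 0, "slide": [0.09, 0.054, 0], "roll": 19.2}, {"grip": 0, "slide": [0.135, 0.081, 0], "roll": 28.8}, {"grip": 0, "slide": [0.18, 0.108, 0], "roll": 38.4}, {"grip": 0, "slide": [0.228, 0.136, 0], "roll": 48}], grip_force=6)

```text
time_s: 1.18
tcp_pos: [0.3889, 0.4368, 0.2269]
eef_rot: [-180.0, 0.0, -66.9]
contact_force: [0.7, 0.8, 0.4]
gripper_width: 0.0876
```

```bash
cat >> h.py <<'E'
def go(p,yaw,s=None):
    s=s or get_state(); r=s["eef_rot"]; y=np.radians(r[2]); d=np.array(p)-s["tcp_pos"]
    x=[np.cos(y),np.sin(y),0]; yy=[np.sin(y),-np.cos(y),0]
    print("t",s["time_s"],"tcp",np.round(s["tcp_pos"],4),"rot",np.round(r,2),"w",round(s["gripper_width"],4),"F",np.round(s["contact_force"],1))
    print("slide",np.round([d@x,d@yy,-d[2]],4),"roll",round((-(yaw-r[2])+180)%360-180,2))
E
python3 -c "
from h import *
go([.4905,.3171,.1],-94.9)"
```

```text
t 1.175 tcp [0.3889 0.4368 0.2269] rot [-1.7997e+02  2.0000e-02 -6.6890e+01] w 0.0876 F [0.7 0.8 0.4]
slide [ 0.1499 -0.0464  0.1269] roll 28.01
```

Emit:
apply_moves(commands=[{"grip": 0, "slide": [0.05, -0.015, 0.01], "roll": 9.4}, {"grip": 0, "slide": [0.1, -0.031, 0.03], "roll": 18.8}, {"grip": 0, "slide": [0.15, -0.046, 0.065], "roll": 28}, {"grip": 0, "slide": [0.15, -0.046, 0.1], "roll": 28}, {"grip": 0, "slide": [0.15, -0.046, 0.1], "roll": 28}])

```text
time_s: 1.8
tcp_pos: [0.489, 0.3167, 0.1243]
eef_rot: [179.8, -0.2, -94.7]
contact_force: [0.5, 0.2, 1.0]
gripper_width: 0.0876
```

```bash
python3 - <<'E'
from h import *
go([.4905,.3171,.004],-94.9)
s=get_state()
p,d,W=cloud("wrist"); cv2.imwrite("pics/w1.png",p[:,:,::-1])
for sc,m in mk("brick","wrist")[:2]:
    X=W[m]; X=X[np.isfinite(X[:,0])]; T=X[(X[:,2]>.035)&(X[:,2]<.055)][:,:2].astype(np.float32)
    print(sc,len(T),cv2.minAreaRect(T),np.percentile(X,[1,99],axis=0).round(3).tolist())
E
```

```text
t 1.8 tcp [0.489  0.3167 0.1243] rot [179.82  -0.23 -94.69] w 0.0876 F [0.5 0.2 1. ]
slide [-0.0005 -0.0015  0.1203] roll 0.21
0.64 14149 ((0.4872512221336365, 0.2629338800907135), (0.15935300290584564, 0.04605363309383392), 85.11096954345703) [[0.461, 0.185, 0.046], [0.513, 0.34, 0.049]]
```

View pics/w1.png

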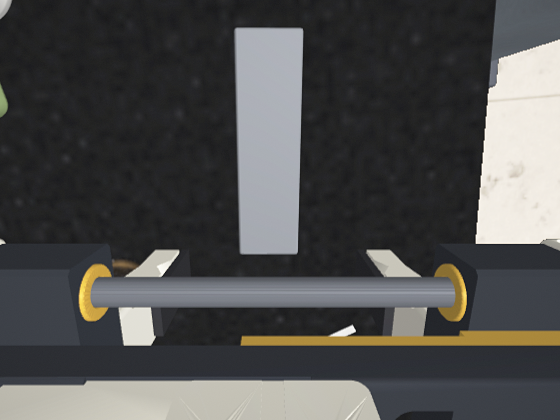

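Emit:
apply_moves(commands=[{"grip": 0, "slide": [-0.001, -0.003, 0.04], "roll": 0.2}, {"grip": 0, "slide": [-0.001, -0.003, 0.08], "roll": 0.2}, {"grip": 0, "slide": [-0.001, -0.003, 0.11], "roll": 0.2}, {"grip": 0, "slide": [-0.001, -0.003, 0.116], "roll": 0.2}, {"grip": 0, "slide": [-0.001, -0.003, 0.116], "roll": 0.2}])

```text
time_s: 2.52
tcp_pos: [0.4935, 0.3207, 0.012]
eef_rot: [-179.9, 0.1, -94.7]
contact_force: [-0.0, 0.9, 1.1]
gripper_width: 0.0878
```

```bash
python3 -c "
from h import *
go([.492,.3178,.005],-94.89)"
```

```text
t 2.525 tcp [0.4935 0.3207 0.012 ] rot [-1.7992e+02  8.0000e-02 -9.4730e+01] w 0.0878 F [-0.   0.9  1.1]
slide [0.003  0.0013 0.007 ] roll 0.16
```

Emit:
apply_moves(commands=[{"grip": 0, "slide": [0.003, 0.001, 0.006], "roll": 0.2}, {"grip": 0, "slide": [0.003, 0.001, 0.006], "roll": 0.2}, {"grip": 0.7, "slide": [0.003, 0.001, 0.006], "roll": 0.2}, {"grip": 0.7, "slide": [0.003, 0.001, 0.006], "roll": 0.2}, {"grip": 0.7, "slide": [0.003, 0.001, 0.006], "roll": 0.2}], grip_force=6)

```text
time_s: 3.15
tcp_pos: [0.4918, 0.3165, 0.0047]
eef_rot: [-180.0, 0.0, -95.0]
contact_force: [-0.0, -0.5, 0.1]
gripper_width: 0.0631
```

```bash
python3 -c "
from h import *
go([.492,.3178,.005],-94.89)"
```

```text
t 3.15 tcp [0.4918 0.3165 0.0047] rot [-1.7999e+02  1.0000e-02 -9.5010e+01] w 0.0631 F [-0.  -0.5  0.1]
slide [-0.0013 -0.0001 -0.0003] roll -0.12
```

Emit:
apply_moves(commands=[{"grip": 0.7, "slide": [0, 0, 0], "roll": 0}, {"grip": 0.7, "slide": [0, 0, 0], "roll": 0}, {"grip": 0.7, "slide": [0, 0, 0], "roll": 0}, {"grip": 0.7, "slide": [0, 0, 0], "roll": 0}])

```text
time_s: 3.65
tcp_pos: [0.4917, 0.3164, 0.0045]
eef_rot: [-180.0, -0.0, -95.0]
contact_force: [0.7, -0.3, 0.3]
gripper_width: 0.0461
```

```bash
python3 - <<'E'
import numpy as np
# P rel pivot; d from end a
def arc(x0,z0,ths):
    c=[]
    for t in np.radians(ths):
        x=x0*np.cos(t)-z0*np.sin(t); z=x0*np.sin(t)+z0*np.cos(t)
        c.append((round(x0-x,4),round(z-z0,4)))
    return c
# pinch s from pivot: 
print("raise",list(zip(range(0,95,6),arc(.134,.0237,range(0,95,6)))))
print("lay",list(zip(range(0,95,6),arc(.0223,.134,range(0,95,6)))))
E
```

```text
raise [(0, (np.float64(0.0), np.float64(0.0))), (6, (np.float64(0.0032), np.float64(0.0139))), (12, (np.float64(0.0079), np.float64(0.0273))), (18, (np.float64(0.0139), np.float64(0.0402))), (24, (np.float64(0.0212), np.float64(0.0525))), (30, (np.float64(0.0298), np.float64(0.0638))), (36, (np.float64(0.0395), np.float64(0.0742))), (42, (np.float64(0.0503), np.float64(0.0836))), (48, (np.float64(0.0619), np.float64(0.0917))), (54, (np.float64(0.0744), np.float64(0.0986))), (60, (np.float64(0.0875), np.float64(0.1042))), (66, (np.float64(0.1011), np.float64(0.1084))), (72, (np.float64(0.1151), np.float64(0.1111))), (78, (np.float64(0.1293), np.float64(0.1123))), (84, (np.float64(0.1436), np.float64(0.112))), (90, (np.float64(0.1577), np.float64(0.1103)))]
lay [(0, (np.float64(0.0), np.float64(0.0))), (6, (np.float64(0.0141), np.float64(0.0016))), (12, (np.float64(0.0283), np.float64(0.0017))), (18, (np.float64(0.0425), np.float64(0.0003))), (24, (np.float64(0.0564), np.float64(-0.0025))), (30, (np.float64(0.07), np.float64(-0.0068))), (36, (np.float64(0.083), np.float64(-0.0125))), (42, (np.float64(0.0954), np.float64(-0.0195))), (48, (np.float64(0.107), np.float64(-0.0278))), (54, (np.float64(0.1176), np.float64(-0.0372))), (60, (np.float64(0.1272), np.float64(-0.0477))), (66, (np.float64(0.1356), np.float64(-0.0591))), (72, (np.float64(0.1429), np.float64(-0.0714))), (78, (np.float64(0.1487), np.float64(-0.0843))), (84, (np.float64(0.1532), np.float64(-0.0978))), (90, (np.float64(0.1563), np.float64(-0.1117)))]
```

Emit:
apply_moves(commands=[{"grip": 0.7, "slide": [0.0015, 0, -0.007], "roll": 0}, {"grip": 0.7, "slide": [0.003, 0, -0.014], "roll": 0}, {"grip": 0.7, "slide": [0.008, 0, -0.027], "roll": 0}, {"grip": 0.7, "slide": [0.014, 0, -0.04], "roll": 0}, {"grip": 0.7, "slide": [0.014, 0, -0.04], "roll": 0}])

```text
time_s: 4.28
tcp_pos: [0.4907, 0.3023, 0.0461]
eef_rot: [-179.9, 0.1, -95.0]
contact_force: [-0.0, 1.6, -2.3]
gripper_width: 0.046
```

```bash
python3 - <<'E'
from h import *
p,d=capture("side"); cv2.imwrite("pics/s2.png",p[:,:,::-1])
E
```

```text
(no output)
```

View pics/s2.png

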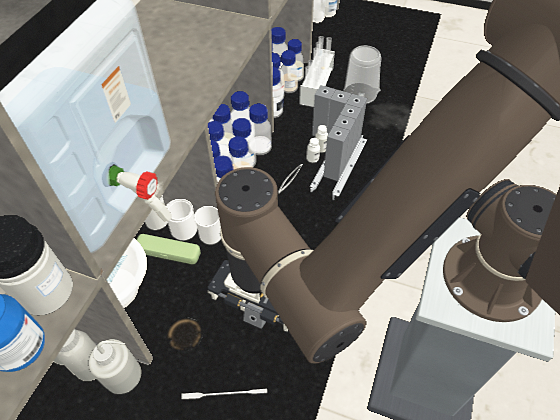

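```bash
cat >> h.py <<'E'
def brk(cam="wrist",save=None):
    p,d,W=cloud(cam)
    if save: cv2.imwrite(save,p[:,:,::-1])
    r=mk("brick",cam)
    for sc,m in r[:1]:
        X=W[m]; X=X[np.isfinite(X[:,0])]; c=np.median(X,0)
        for _ in range(4):
            u,s_,v=np.linalg.svd(X-X.mean(0),full_matrices=False); n=v[2]
            X=X[abs((X-X.mean(0))@n)<.004] if len(X)>100 else X
        n=n*np.sign(n[2]); print(cam,"score",round(sc,2),len(X),"plane n",n.round(3),"tilt",np.degrees(np.arccos(n[2])).round(1),"pct",np.percentile(X,[1,50,99],axis=0).round(3).tolist())
E
python3 -c "
from h import *
brk('wrist','pics/w2.png'); go([0,0,0],-94.9)"
```

```text
wrist score 0.9 32759 plane n [-0.025 -0.284  0.958] tilt 16.6 pct [[0.46, 0.181, 0.047], [0.485, 0.243, 0.065], [0.51, 0.314, 0.087]]
t 4.425 tcp [0.4907 0.3029 0.0449] rot [-1.7996e+02  6.0000e-02 -9.5010e+01] w 0.0462 F [ 0.7  1.8 -3.3]
slide [0.3446 0.4624 0.0449] roll -0.11
```

View pics/w2.png

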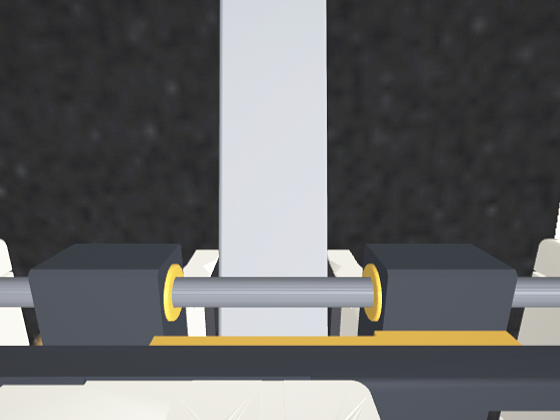

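Emit:
apply_moves(commands=[{"grip": 0.7, "slide": [0.0073, 0, -0.0125], "roll": 0}, {"grip": 0.7, "slide": [0.016, 0, -0.024], "roll": 0}, {"grip": 0.7, "slide": [0.0255, 0, -0.034], "roll": 0}, {"grip": 0.7, "slide": [0.0365, 0, -0.0435], "roll": 0}, {"grip": 0.7, "slide": [0.048, 0, -0.0515], "roll": 0}])

```text
time_s: 5.05
tcp_pos: [0.4863, 0.2542, 0.0971]
eef_rot: [-180.0, 0.1, -95.0]
contact_force: [-1.1, 2.3, -1.6]
gripper_width: 0.046
```

```bash

python3 -c "
from h import *
brk('wrist'); go([0,0,0],-94.9)"
```

```text
wrist score 0.61 20488 plane n [-0.061 -0.694  0.717] tilt 44.2 pct [[0.458, 0.151, 0.036], [0.482, 0.217, 0.101], [0.506, 0.262, 0.144]]
t 5.15 tcp [0.4864 0.2537 0.0973] rot [-1.7995e+02  5.0000e-02 -9.5050e+01] w 0.0457 F [-1.4  2.2  1.8]
slide [0.2955 0.4622 0.0973] roll -0.15
```

Emit:
apply_moves(commands=[{"grip": 0.7, "slide": [0.0125, 0, -0.007], "roll": 0}, {"grip": 0.7, "slide": [0.0255, 0, -0.0125], "roll": 0}, {"grip": 0.7, "slide": [0.039, 0, -0.0167], "roll": 0}, {"grip": 0.7, "slide": [0.053, 0, -0.0194], "roll": 0}, {"grip": 0.7, "slide": [0.0675, 0, -0.0206], "roll": 0}])

```text
time_s: 5.78
tcp_pos: [0.4803, 0.1863, 0.1169]
eef_rot: [-180.0, -0.0, -95.0]
contact_force: [0.7, 1.5, 0.8]
gripper_width: 0.0458
```

```bash

python3 -c "
from h import *
brk('wrist','pics/w3.png'); go([0,0,0],-94.9)"
```

```text
wrist score 0.83 11257 plane n [-0.084 -0.949  0.305] tilt 72.2 pct [[0.455, 0.138, 0.02], [0.478, 0.168, 0.117], [0.5, 0.188, 0.166]]
t 5.875 tcp [0.4803 0.1856 0.1169] rot [-1.7999e+02 -4.0000e-02 -9.5060e+01] w 0.0461 F [ 0.2 -0.5  2.7]
slide [0.2272 0.462  0.1169] roll -0.16
```

View pics/w3.png

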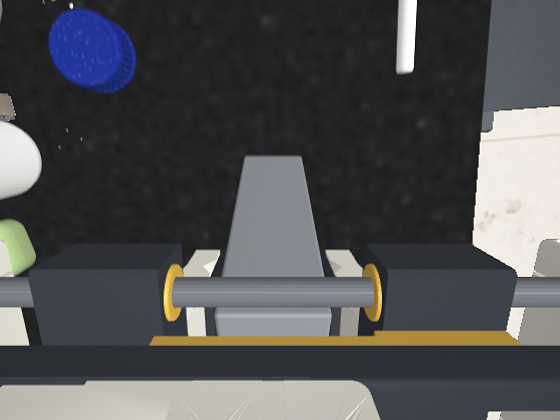

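Emit:
apply_moves(commands=[{"grip": 0.7, "slide": [0.01, 0, -0.002], "roll": 0}, {"grip": 0.7, "slide": [0.02, 0, -0.0015], "roll": 0}, {"grip": 0.7, "slide": [0.03, 0, 0], "roll": 0}, {"grip": 0.7, "slide": [0.036, 0, 0.001], "roll": 0}, {"grip": 0.7, "slide": [0.036, 0, 0.001], "roll": 0}])

```text
time_s: 6.5
tcp_pos: [0.4768, 0.1507, 0.1154]
eef_rot: [180.0, -0.1, -95.0]
contact_force: [-1.9, -1.1, -1.5]
gripper_width: 0.0461
```

```bash

python3 -c "
from h import *
brk('wrist','pics/w4.png'); go([0,0,0],-94.9)"
```

```text
wrist score 0.98 5212 plane n [-0.09  -0.99   0.113] tilt 83.5 pct [[0.453, 0.136, 0.03], [0.475, 0.141, 0.104], [0.497, 0.154, 0.162]]
t 6.6 tcp [0.4769 0.1512 0.1155] rot [ 1.7995e+02 -6.0000e-02 -9.5020e+01] w 0.0456 F [-1.4 -1.1  0.5]
slide [0.1923 0.4618 0.1155] roll -0.12
```

View pics/w4.png

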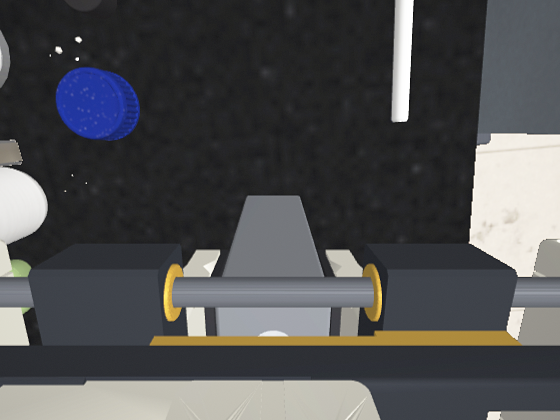

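```bash
cat >> h.py <<'E'
def ray(cam,u,v,z):
    c=get_calibration(cam); K=c["mtx"]; C=-c["R"].T@c["t"]
    r=c["R"].T@np.array([(u-K[0,2])/K[0,0],(v-K[1,2])/K[1,1],1]); return C+r*(z-C[2])/r[2]
def px(cam,X):
    c=get_calibration(cam); q=c["mtx"]@(c["R"]@np.array(X)+c["t"]); return (q[:2]/q[2]).round(1)
E
python3 -c "
from h import *
for u,v,z in [(247,196,0.001),(301,196,.001),(217,305,.16),(331,305,.16),(272,335,.16)]: print(u,v,ray('wrist',u,v,z).round(4))
s=get_state(); print(px('wrist',s['tcp_pos']),px('wrist',s['tcp_pos']+[0,0,.019]))
"
```

```text
247 196 [0.4965 0.1349 0.001 ]
301 196 [0.4502 0.139  0.001 ]
217 305 [0.4977 0.1462 0.16  ]
331 305 [0.453  0.1502 0.16  ]
272 335 [0.4773 0.1617 0.16  ]
[271.1 265.9] [271.  282.4]
```

Emit:
apply_moves(commands=[{"grip": 0.7, "slide": [0.004, 0, 0], "roll": 0}, {"grip": 0.7, "slide": [0.008, 0, 0.0005], "roll": 0}, {"grip": 0.7, "slide": [0.012, 0, 0.001], "roll": 0}, {"grip": 0.7, "slide": [0.012, 0, 0.001], "roll": 0}])

```text
time_s: 7.1
tcp_pos: [0.4763, 0.1395, 0.1147]
eef_rot: [-180.0, 0.0, -95.0]
contact_force: [0.3, 1.9, -5.4]
gripper_width: 0.0459
```

```bash

python3 -c "
from h import *
brk('wrist','pics/w5.png'); go([0,0,0],-94.9)"
```

```text
wrist score 0.63 4241 plane n [-0.075 -0.994  0.074] tilt 85.8 pct [[0.453, 0.13, 0.029], [0.475, 0.133, 0.101], [0.497, 0.144, 0.161]]
t 7.2 tcp [0.4763 0.1395 0.1147] rot [-179.99   -0.    -95.01] w 0.0463 F [ 1.4  0.  -4.2]
slide [0.1806 0.4623 0.1147] roll -0.11
```

View pics/w5.png

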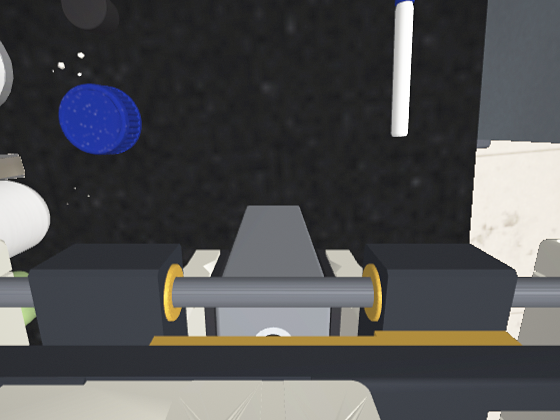

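Emit:
apply_moves(commands=[{"grip": 0.7, "slide": [0.004, 0, 0.002], "roll": 0}, {"grip": 0.7, "slide": [0.007, 0, 0.004], "roll": 0}, {"grip": 0.7, "slide": [0.007, 0, 0.004], "roll": 0}])

```text
time_s: 7.58
tcp_pos: [0.4764, 0.133, 0.1119]
eef_rot: [-179.9, 0.1, -95.0]
contact_force: [-2.9, 1.9, 5.4]
gripper_width: 0.0463
```

```bash

python3 -c "
from h import *
brk('wrist','pics/w6.png'); go([0,0,0],-94.9)"
```

```text
wrist score 0.87 4535 plane n [-0.071 -0.997  0.02 ] tilt 88.9 pct [[0.453, 0.126, 0.027], [0.475, 0.13, 0.106], [0.497, 0.136, 0.161]]
t 7.675 tcp [0.4765 0.1331 0.112 ] rot [-1.7989e+02  6.0000e-02 -9.4970e+01] w 0.0461 F [-2.8  1.   5.5]
slide [0.1739 0.4631 0.112 ] roll -0.07
```

View pics/w6.png

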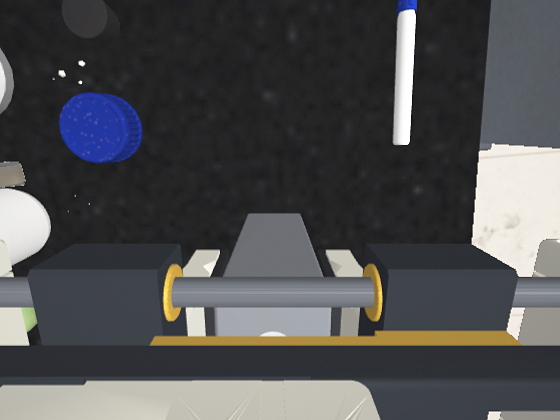

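Emit:
apply_moves(commands=[{"grip": 0.3, "slide": [0, 0, 0], "roll": 0}, {"grip": 0.3, "slide": [0, 0, 0], "roll": 0}, {"grip": 0.3, "slide": [-0.005, 0, -0.002], "roll": 0}, {"grip": 0.3, "slide": [-0.012, 0, -0.004], "roll": 0}, {"grip": 0.3, "slide": [-0.019, 0, -0.004], "roll": 0}])

```text
time_s: 8.3
tcp_pos: [0.4775, 0.1523, 0.1149]
eef_rot: [-180.0, 0.0, -95.0]
contact_force: [0.3, 0.4, -0.1]
gripper_width: 0.0609
```

```bash

python3 -c "
from h import *
brk('wrist','pics/w7.png'); go([0,0,0],-94.9)"
```

```text
wrist score 0.86 1783 plane n [0.086 0.996 0.003] tilt 89.8 pct [[0.453, 0.132, 0.025], [0.473, 0.134, 0.074], [0.497, 0.136, 0.108]]
t 8.4 tcp [0.4775 0.1525 0.1147] rot [-1.7999e+02  1.0000e-02 -9.4970e+01] w 0.0613 F [-1.2  0.2  0.7]
slide [0.1932 0.4625 0.1147] roll -0.07
```

View pics/w7.png

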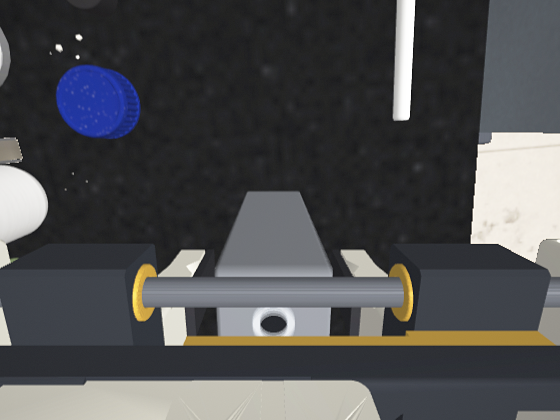

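Emit:
apply_moves(commands=[{"grip": 0.3, "slide": [-0.006, 0, -0.001], "roll": 0}, {"grip": 0.7, "slide": [-0.006, 0, -0.001], "roll": 0}, {"grip": 0.7, "slide": [-0.006, 0, -0.001], "roll": 0}, {"grip": 0.7, "slide": [-0.006, 0, -0.001], "roll": 0}, {"grip": 0.7, "slide": [-0.006, 0, -0.001], "roll": 0}], grip_force=9)

```text
time_s: 9.02
tcp_pos: [0.4777, 0.1575, 0.1156]
eef_rot: [180.0, 0.0, -95.0]
contact_force: [-0.4, 0.1, -0.9]
gripper_width: 0.0455
```

```bash

python3 -c "
from h import *
brk('wrist'); go([0,0,0],-94.9)"
```

```text
wrist score 0.69 1636 plane n [-0.115 -0.989  0.099] tilt 84.3 pct [[0.453, 0.131, 0.051], [0.479, 0.133, 0.089], [0.497, 0.143, 0.16]]
t 9.125 tcp [0.4777 0.1576 0.1156] rot [180.     0.   -95.01] w 0.046 F [ 0.6  0.8 -1.7]
slide [0.1987 0.4621 0.1156] roll -0.11
```

Emit:
apply_moves(commands=[{"grip": 0.7, "slide": [0.007, 0, -0.001], "roll": 0}, {"grip": 0.7, "slide": [0.014, 0, -0.0017], "roll": 0}, {"grip": 0.7, "slide": [0.028, 0, -0.002], "roll": 0}, {"grip": 0.7, "slide": [0.0425, 0, -0.0006], "roll": 0}, {"grip": 0.7, "slide": [0.0565, 0, 0.0022], "roll": 0}])

```text
time_s: 9.75
tcp_pos: [0.4727, 0.0999, 0.1136]
eef_rot: [-180.0, -0.0, -95.0]
contact_force: [-0.3, 0.4, -0.1]
gripper_width: 0.0457
```

```bash

python3 -c "
from h import *
brk('wrist','pics/w8.png'); go([0,0,0],-94.9)"
```

```text
wrist score 0.92 7998 plane n [-0.034 -0.393  0.919] tilt 23.3 pct [[0.448, 0.069, 0.145], [0.47, 0.083, 0.152], [0.493, 0.107, 0.162]]
t 9.85 tcp [0.4726 0.0992 0.1134] rot [ 1.7999e+02 -5.0000e-02 -9.5080e+01] w 0.046 F [ 1.4 -2.2  0.9]
slide [0.1406 0.4619 0.1134] roll -0.18
```

View pics/w8.png

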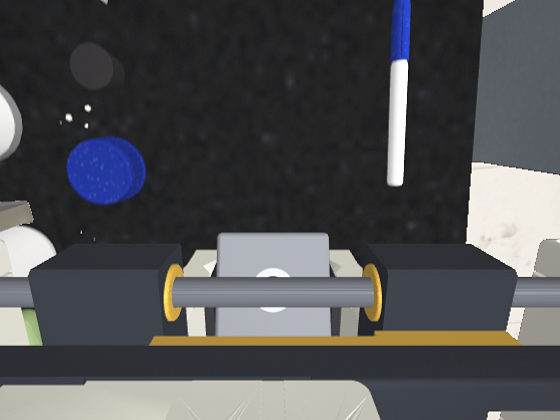

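Emit:
apply_moves(commands=[{"grip": 0.7, "slide": [0.0136, 0, 0.0043], "roll": 0}, {"grip": 0.7, "slide": [0.0266, 0, 0.01], "roll": 0}, {"grip": 0.7, "slide": [0.039, 0, 0.017], "roll": 0}, {"grip": 0.7, "slide": [0.0506, 0, 0.0253], "roll": 0}, {"grip": 0.7, "slide": [0.0612, 0, 0.0347], "roll": 0}])

```text
time_s: 10.48
tcp_pos: [0.4672, 0.0393, 0.078]
eef_rot: [180.0, -0.0, -95.0]
contact_force: [0.2, -1.8, 0.6]
gripper_width: 0.046
```

```bash

python3 -c "
from h import *
brk('wrist','pics/w9.png'); go([0,0,0],-94.9)"
```

```text
wrist score 0.62 7695 plane n [-0.071 -0.769  0.635] tilt 50.6 pct [[0.441, 0.006, 0.096], [0.465, 0.018, 0.111], [0.486, 0.038, 0.131]]
t 10.575 tcp [0.4665 0.0387 0.0772] rot [ 1.7988e+02 -7.0000e-02 -9.5090e+01] w 0.0463 F [-0.1 -3.1 -2. ]
slide [0.08   0.4612 0.0772] roll -0.19
```

View pics/w9.png

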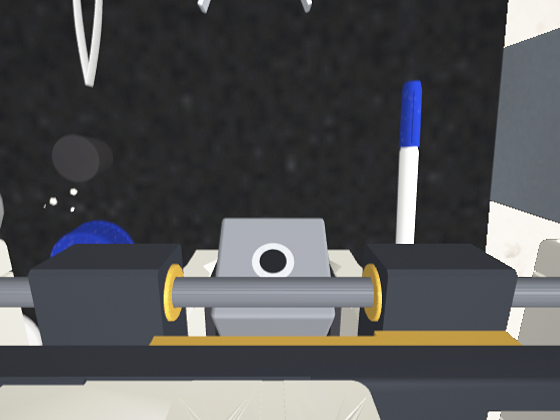

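```bash

python3 -c "
from h import *
for u,v in [(132,235),(110,160),(398,240),(420,100)]: print(ray('wrist',u,v,.015).round(3), ray('wrist',u,v,.0).round(3))
"
```

```text
[0.566 0.033 0.015] [0.573 0.037 0.   ]
[ 0.57  -0.021  0.015] [ 0.578 -0.02   0.   ]
[0.376 0.054 0.015] [0.37 0.06 0.  ]
[ 0.363 -0.04   0.015] [ 0.356 -0.041  0.   ]
```

Emit:
apply_moves(commands=[{"grip": 0.7, "slide": [0.0096, 0, 0.0105], "roll": 0}, {"grip": 0.7, "slide": [0.018, 0, 0.022], "roll": 0}, {"grip": 0.7, "slide": [0.0253, 0, 0.034], "roll": 0}, {"grip": 0.7, "slide": [0.0311, 0, 0.047], "roll": 0}])

```text
time_s: 11.08
tcp_pos: [0.4644, 0.0087, 0.0306]
eef_rot: [180.0, -0.0, -95.0]
contact_force: [0.1, -2.3, -2.3]
gripper_width: 0.0456
```

```bash

python3 -c "
from h import *
brk('wrist','pics/w10.png'); go([0,0,0],-94.9)"
```

```text
wrist score 0.77 2534 plane n [-0.068 -0.582  0.81 ] tilt 35.9 pct [[0.439, -0.019, 0.051], [0.461, -0.015, 0.06], [0.483, 0.012, 0.075]]
t 11.175 tcp [0.4637 0.0086 0.0299] rot [ 1.7986e+02 -5.0000e-02 -9.5080e+01] w 0.046 F [-0.5 -1.2 -5.6]
slide [0.0496 0.4611 0.0299] roll -0.18
```

View pics/w10.png

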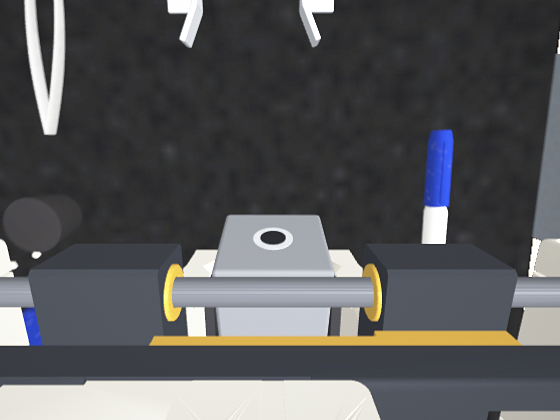

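Emit:
apply_moves(commands=[{"grip": 0.7, "slide": [0.004, 0, 0.009], "roll": 0}, {"grip": 0.7, "slide": [0.006, 0, 0.017], "roll": 0}, {"grip": 0.7, "slide": [0.007, 0, 0.021], "roll": 0}, {"grip": 0.7, "slide": [0.007, 0, 0.021], "roll": 0}])

```text
time_s: 11.68
tcp_pos: [0.4638, 0.0022, 0.0103]
eef_rot: [180.0, -0.0, -95.0]
contact_force: [0.8, -1.4, -5.2]
gripper_width: 0.0461
```

```bash

python3 -c "
from h import *
brk('wrist','pics/w11.png'); go([0,0,0],-94.9)
for n in ['side','top']:
  p,d=capture(n); cv2.imwrite('pics/%s11.png'%n,p[:,:,::-1])"
```

```text
wrist score 0.74 1154 plane n [-0.065 -0.631  0.773] tilt 39.4 pct [[0.439, -0.025, 0.031], [0.46, -0.023, 0.038], [0.483, 0.003, 0.055]]
t 11.775 tcp [0.4639 0.0024 0.0107] rot [ 1.7997e+02 -1.0000e-02 -9.5010e+01] w 0.0462 F [-0.2 -0.1 -5.5]
slide [0.0428 0.462  0.0107] roll -0.11
```

View pics/w11.png

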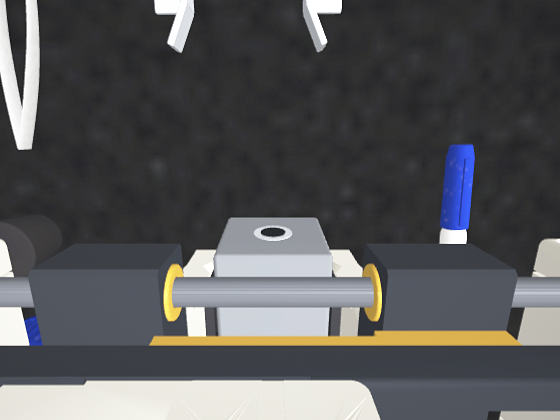

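View pics/side11.png

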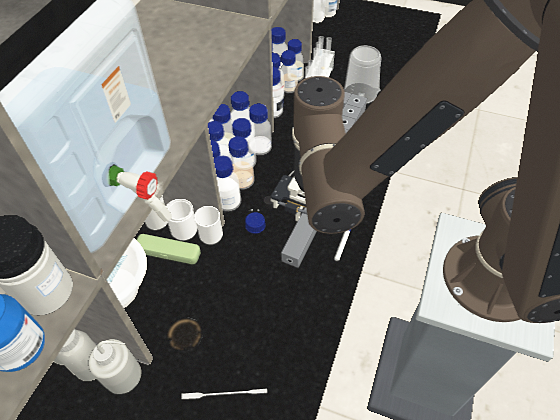

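Emit:
apply_moves(commands=[{"grip": 0.7, "slide": [0, 0, 0.003], "roll": 0}, {"grip": 0.7, "slide": [0, 0, 0.006], "roll": 0}, {"grip": 0.7, "slide": [0, 0, 0.007], "roll": 0}, {"grip": 0.7, "slide": [0, 0, 0.007], "roll": 0}])

```text
time_s: 12.38
tcp_pos: [0.4642, 0.0024, 0.0037]
eef_rot: [180.0, -0.0, -95.0]
contact_force: [-0.6, -2.4, -4.0]
gripper_width: 0.0458
```

```bash

python3 -c "
from h import *
brk('wrist','pics/w12.png'); go([0,0,0],-94.9)"
```

```text
wrist score 0.62 1800 plane n [-0.041 -0.475  0.879] tilt 28.5 pct [[0.441, -0.025, 0.028], [0.463, 0.001, 0.046], [0.485, 0.007, 0.048]]
t 12.475 tcp [0.4642 0.0024 0.0037] rot [180.     0.   -95.01] w 0.0461 F [ 0.2 -1.7 -4.9]
slide [0.043  0.4622 0.0037] roll -0.11
```

View pics/w12.png

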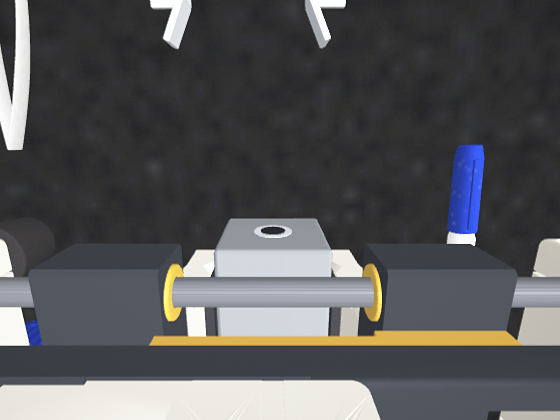

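Emit:
apply_moves(commands=[{"grip": 0.7, "slide": [0, 0, 0.001], "roll": 0}, {"grip": 0.3, "slide": [0, 0, 0.001], "roll": 0}, {"grip": 0.15, "slide": [0, 0, 0.001], "roll": 0}, {"grip": 0.15, "slide": [0, 0, -0.04], "roll": 0}, {"grip": 0.15, "slide": [-0.02, 0, -0.09], "roll": 0}])

```text
time_s: 13.1
tcp_pos: [0.4652, 0.0218, 0.0943]
eef_rot: [179.9, -0.1, -95.1]
contact_force: [1.6, 0.3, -0.1]
gripper_width: 0.0737
```

Emit:
apply_moves(commands=[{"grip": 0.15, "slide": [-0.04, 0, 0], "roll": 0}, {"grip": 0.15, "slide": [-0.08, 0, 0], "roll": 0}, {"grip": 0.15, "slide": [-0.09, 0, 0.0], "roll": 0}, {"grip": 0.15, "slide": [-0.09, 0, 0], "roll": 0}])

```text
time_s: 13.6
tcp_pos: [0.4737, 0.1125, 0.0938]
eef_rot: [-180.0, 0.0, -94.9]
contact_force: [-0.2, -0.9, -0.4]
gripper_width: 0.0746
```

```bash

python3 - <<'E'
from h import *
go([0,0,0],-94.9)
p,d,W=cloud("wrist"); cv2.imwrite("pics/w13.png",p[:,:,::-1])
for sc,m in mk("brick","wrist")[:1]:
    X=W[m]; X=X[np.isfinite(X[:,0])]; T=X[(X[:,2]>.042)&(X[:,2]<.055)][:,:2].astype(np.float32)
    print(sc,len(T),cv2.minAreaRect(T),np.percentile(X,[1,50,99],axis=0).round(3).tolist())
p,d,W=cloud("top"); cv2.imwrite("pics/t13.png",p[:,:,::-1])
E
```

```text
t 13.6 tcp [0.4737 0.1125 0.0938] rot [-1.800e+02  1.000e-02 -9.493e+01] w 0.0746 F [-0.2 -0.9 -0.4]
slide [0.1528 0.4623 0.0938] roll -0.03
0.93 18867 ((0.4676740765571594, 0.05558154731988907), (0.15873321890830994, 0.0461924709379673), 84.91255187988281) [[0.441, -0.022, 0.043], [0.467, 0.044, 0.046], [0.493, 0.132, 0.047]]
```

View pics/w13.png

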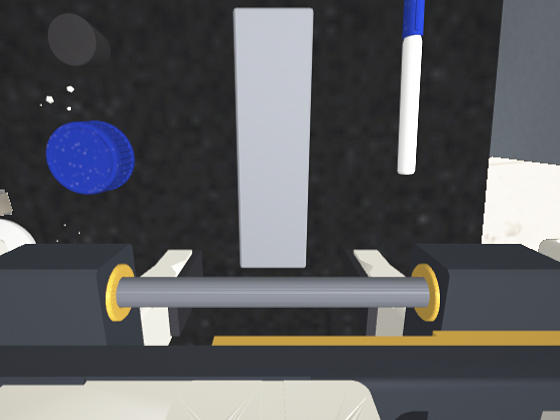

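View pics/t13.png

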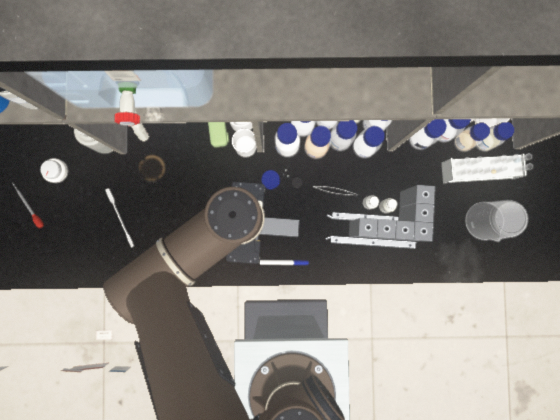

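Emit:
apply_moves(commands=[{"grip": 0.15, "slide": [0.002, 0.001, 0.04], "roll": 0}, {"grip": 0.15, "slide": [0.002, 0.001, 0.075], "roll": 0}, {"grip": 0.2, "slide": [0.002, 0.001, 0.089], "roll": 0}, {"grip": 0.4, "slide": [0.002, 0.001, 0.0895], "roll": 0}, {"grip": 0.7, "slide": [0.002, 0.001, 0.0895], "roll": 0}], grip_force=10)

```text
time_s: 14.38
tcp_pos: [0.4734, 0.1103, 0.0052]
eef_rot: [-179.9, 0.0, -95.0]
contact_force: [0.2, -0.2, 0.3]
gripper_width: 0.0555
```

Emit:
apply_moves(commands=[{"grip": 0.7, "slide": [0, 0, 0], "roll": 0}, {"grip": 0.7, "slide": [0, 0, 0], "roll": 0}, {"grip": 0.7, "slide": [0, 0, 0], "roll": 0}])

```text
time_s: 14.75
tcp_pos: [0.4734, 0.1106, 0.0054]
eef_rot: [-179.9, 0.1, -95.0]
contact_force: [-0.4, -0.6, 7.2]
gripper_width: 0.0459
```

Emit:
apply_moves(commands=[{"grip": 0.7, "slide": [0.0015, 0, -0.007], "roll": 0}, {"grip": 0.7, "slide": [0.0035, 0, -0.014], "roll": 0}, {"grip": 0.7, "slide": [0.008, 0, -0.0275], "roll": 0}, {"grip": 0.7, "slide": [0.014, 0, -0.0402], "roll": 0}, {"grip": 0.7, "slide": [0.0212, 0, -0.0525], "roll": 0}])

```text
time_s: 15.38
tcp_pos: [0.4704, 0.0883, 0.0577]
eef_rot: [180.0, 0.0, -95.0]
contact_force: [0.4, -1.0, -6.1]
gripper_width: 0.0459
```

```bash

cat >> h.py <<'E'
def pd():
    "distance from P to plane of brick top"
    s=get_state(); P=s["tcp_pos"]+[0,0,.019]
    p,d,W=cloud("wrist"); r=mk("brick","wrist"); m=r[0][1]; X=W[m]; X=X[np.isfinite(X[:,0])]
    for _ in range(5):
        v=np.linalg.svd(X-X.mean(0),full_matrices=False)[2]; n=v[2]; n=n*np.sign(-n[1]); X=X[abs((X-X.mean(0))@n)<.003]
    print("score",r[0][0].__round__(2),"n",n.round(3),"tilt",np.degrees(np.arctan2(-n[1],n[2])).round(1),"P depth below top face",((X.mean(0)-P)@n).round(4), "pct",np.percentile(X,[1,50,99],axis=0).round(3).tolist())
    return p
E
python3 -c "
from h import *
go([0,0,0],-94.9);pd()"
```

```text
t 15.375 tcp [0.4704 0.0883 0.0577] rot [179.99   0.   -95.03] w 0.0459 F [ 0.4 -1.  -6.1]
slide [0.1292 0.4608 0.0577] roll -0.13
score 0.97 n [-0.033 -0.382  0.923] tilt 22.5 P depth below top face 0.0192 pct [[0.439, -0.039, 0.044], [0.465, 0.03, 0.073], [0.49, 0.099, 0.102]]
```

Emit:
apply_moves(commands=[{"grip": 0.7, "slide": [0.0086, 0, -0.0113], "roll": 0}, {"grip": 0.7, "slide": [0.0183, 0, -0.0217], "roll": 0}, {"grip": 0.7, "slide": [0.0291, 0, -0.0311], "roll": 0}, {"grip": 0.7, "slide": [0.0407, 0, -0.0392], "roll": 0}, {"grip": 0.7, "slide": [0.0532, 0, -0.0461], "roll": 0}])

```text
time_s: 16.1
tcp_pos: [0.4661, 0.0352, 0.1035]
eef_rot: [-180.0, 0.0, -95.0]
contact_force: [-0.8, 1.7, -3.4]
gripper_width: 0.046
```

```bash

python3 -c "
from h import *
go([0,0,0],-94.9);pd()"
```

```text
t 16.1 tcp [0.4661 0.0352 0.1035] rot [-1.7998e+02  2.0000e-02 -9.5010e+01] w 0.046 F [-0.8  1.7 -3.4]
slide [0.0758 0.4612 0.1035] roll -0.11
score 0.64 n [-0.068 -0.768  0.637] tilt 50.3 P depth below top face 0.0147 pct [[0.438, -0.057, 0.033], [0.462, 0.004, 0.108], [0.486, 0.042, 0.152]]
```

Emit:
apply_moves(commands=[{"grip": 0.7, "slide": [0.0132, 0, -0.006], "roll": 0}, {"grip": 0.7, "slide": [0.027, 0, -0.0104], "roll": 0}, {"grip": 0.7, "slide": [0.041, 0, -0.0134], "roll": 0}, {"grip": 0.7, "slide": [0.0553, 0, -0.0148], "roll": 0}, {"grip": 0.7, "slide": [0.0695, 0, -0.0146], "roll": 0}])

```text
time_s: 16.82
tcp_pos: [0.4599, -0.0344, 0.1177]
eef_rot: [-180.0, -0.0, -95.0]
contact_force: [-0.1, 1.1, -0.8]
gripper_width: 0.0457
```

```bash

python3 -c "
from h import *
go([0,0,0],-94.9);p=pd();cv2.imwrite('pics/w14.png',p[:,:,::-1])"
```

```text
t 16.825 tcp [ 0.4599 -0.0344  0.1177] rot [-1.7999e+02 -1.0000e-02 -9.5010e+01] w 0.0457 F [-0.1  1.1 -0.8]
slide [0.0059 0.4612 0.1177] roll -0.11
score 0.62 n [-0.082 -0.975  0.205] tilt 78.1 P depth below top face 0.0096 pct [[0.435, -0.069, 0.018], [0.457, -0.051, 0.105], [0.48, -0.035, 0.165]]
```

View pics/w14.png

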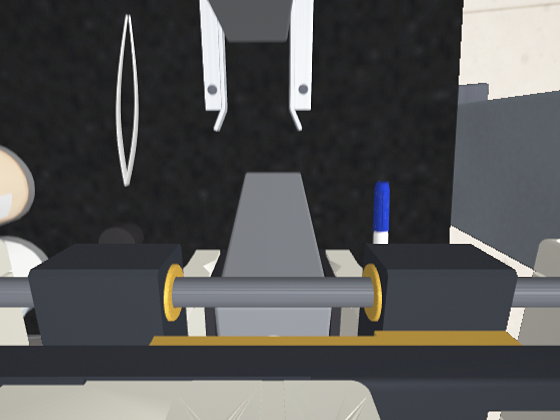

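Emit:
apply_moves(commands=[{"grip": 0.7, "slide": [0.009, 0, 0], "roll": 0}, {"grip": 0.7, "slide": [0.018, 0, 0.001], "roll": 0}, {"grip": 0.7, "slide": [0.025, 0, 0.0025], "roll": 0}, {"grip": 0.7, "slide": [0.03, 0, 0.004], "roll": 0}, {"grip": 0.7, "slide": [0.032, 0, 0.0055], "roll": 0}])

```text
time_s: 17.55
tcp_pos: [0.4578, -0.0657, 0.1132]
eef_rot: [-179.9, -0.0, -95.0]
contact_force: [-5.5, 2.8, 14.8]
gripper_width: 0.0457
```

```bash

python3 -c "
from h import *
go([0,0,0],-94.9);p=pd();cv2.imwrite('pics/w15.png',p[:,:,::-1])"
```

```text
t 17.55 tcp [ 0.4578 -0.0657  0.1132] rot [-1.7994e+02 -3.0000e-02 -9.4970e+01] w 0.0457 F [-5.5  2.8 14.8]
slide [-0.0257  0.4617  0.1132] roll -0.07
score 0.86 n [-0.085 -0.995  0.053] tilt 87.0 P depth below top face 0.0029 pct [[0.434, -0.074, 0.036], [0.456, -0.071, 0.095], [0.478, -0.063, 0.161]]
```

View pics/w15.png

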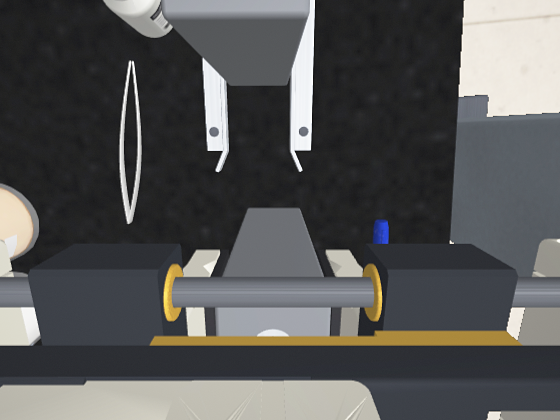

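Emit:
apply_moves(commands=[{"grip": 0.7, "slide": [0.001, 0, -0.001], "roll": 0}, {"grip": 0.3, "slide": [0.001, 0, -0.001], "roll": 0}, {"grip": 0.3, "slide": [0, 0, -0.001], "roll": 0}, {"grip": 0.3, "slide": [0, 0, -0.001], "roll": 0}, {"grip": 0.3, "slide": [-0.006, 0, -0.001], "roll": 0}])

```text
time_s: 18.27
tcp_pos: [0.4577, -0.0592, 0.1129]
eef_rot: [180.0, -0.0, -95.0]
contact_force: [0.0, 0.7, -0.0]
gripper_width: 0.0614
```

```bash

python3 -c "
from h import *
go([0,0,0],-94.9);p=pd();cv2.imwrite('pics/w16.png',p[:,:,::-1])"
```

```text
t 18.275 tcp [ 0.4577 -0.0592  0.1129] rot [179.99  -0.   -95.04] w 0.0614 F [ 0.   0.7 -0. ]
slide [-0.0187  0.4612  0.1129] roll -0.14
score 0.76 n [-0.088 -0.993  0.076] tilt 85.6 P depth below top face 0.0047 pct [[0.435, -0.072, 0.019], [0.456, -0.069, 0.071], [0.478, -0.058, 0.161]]
```

View pics/w16.png

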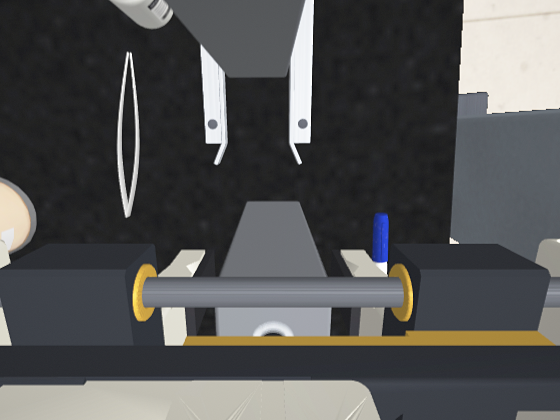

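```bash

python3 -c "
from h import *
cv2.imwrite('pics/z.png',cv2.resize(cv2.imread('pics/w16.png')[40:240,180:340],None,fx=4,fy=3,interpolation=cv2.INTER_CUBIC))
for u,v,z in [(229,76,0),(289,76,0),(217,163,.014),(301,163,.014),(226,135,.014),(292,135,.014),(247,201,0),(300,201,0)]: print(u,v,ray('wrist',u,v,z).round(4))
"
```

```text
229 76 [ 0.4812 -0.1711  0.    ]
289 76 [ 0.4346 -0.167   0.    ]
217 163 [ 0.4969 -0.1064  0.014 ]
301 163 [ 0.4308 -0.1006  0.014 ]
226 135 [ 0.4871 -0.1271  0.014 ]
292 135 [ 0.4363 -0.1226  0.014 ]
247 201 [ 0.478  -0.0708  0.    ]
300 201 [ 0.4326 -0.0668  0.    ]
```

View pics/z.png

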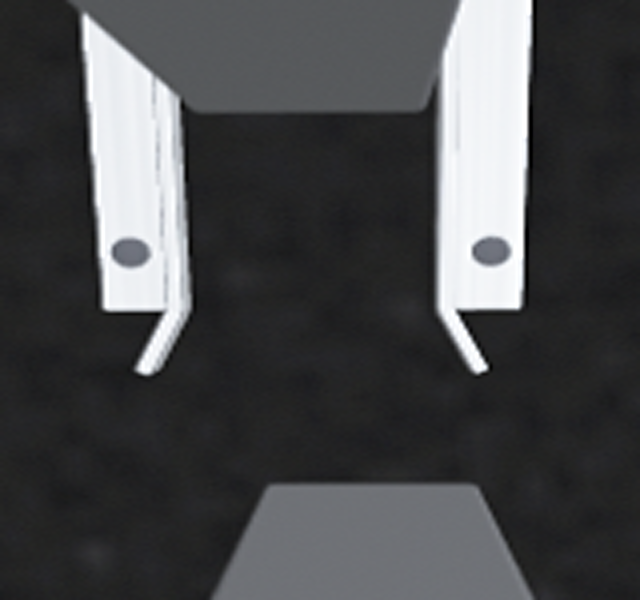

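Emit:
apply_moves(commands=[{"grip": 0.3, "slide": [-0.006, 0, 0.002], "roll": 0}, {"grip": 0.4, "slide": [-0.0125, 0, 0.003], "roll": 0}, {"grip": 0.7, "slide": [-0.0125, 0, 0.003], "roll": 0}, {"grip": 0.7, "slide": [-0.0125, 0, 0.003], "roll": 0}, {"grip": 0.7, "slide": [-0.0125, 0, 0.003], "roll": 0}], grip_force=25)

```text
time_s: 19.0
tcp_pos: [0.4588, -0.0466, 0.1099]
eef_rot: [-180.0, 0.0, -95.0]
contact_force: [0.4, 1.7, -0.9]
gripper_width: 0.0459
```

Emit:
apply_moves(commands=[{"grip": 0.7, "slide": [0, 0, 0], "roll": 0}, {"grip": 0.7, "slide": [0, 0, -0.0007], "roll": 0}, {"grip": 0.7, "slide": [0, 0, -0.0007], "roll": 0}])

```text
time_s: 19.38
tcp_pos: [0.4579, -0.0471, 0.11]
eef_rot: [179.9, -0.0, -95.0]
contact_force: [-0.4, 0.3, -7.3]
gripper_width: 0.0455
```

```bash

python3 -c "
from h import *
go([0,0,0],-94.9);p,d=capture('wrist');cv2.imwrite('pics/w17.png',p[:,:,::-1]);print(get_state()['contact_force'],get_state()['moment'])"
```

```text
t 19.375 tcp [ 0.4579 -0.0471  0.11  ] rot [ 1.7989e+02 -4.0000e-02 -9.5040e+01] w 0.0455 F [-0.4  0.3 -7.3]
slide [-0.0067  0.4602  0.11  ] roll -0.14
[ 0.81304764 -0.09733401 -8.52921354] [ 0.11419951 -0.08312654  0.0013907 ]
```

View pics/w17.png

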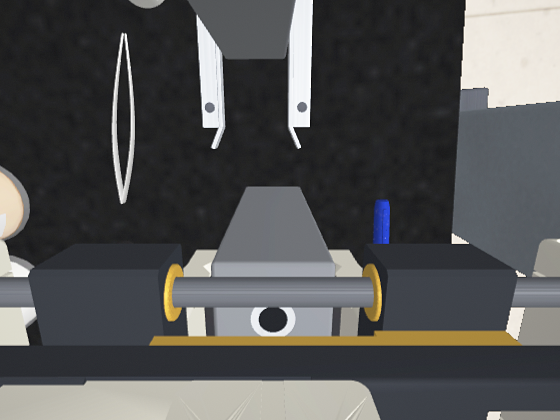

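Emit:
apply_moves(commands=[{"grip": 0.7, "slide": [0.002, -0.003, 0.0003], "roll": 0}, {"grip": 0.7, "slide": [0.006, -0.006, 0.0003], "roll": 0}, {"grip": 0.7, "slide": [0.01, -0.009, 0.0003], "roll": 0}, {"grip": 0.7, "slide": [0.014, -0.0113, 0.0003], "roll": 0}, {"grip": 0.7, "slide": [0.016, -0.0113, 0.0003], "roll": 0}])

```text
time_s: 20.05
tcp_pos: [0.4688, -0.0641, 0.1103]
eef_rot: [180.0, -0.0, -95.0]
contact_force: [-0.0, 0.3, -7.4]
gripper_width: 0.0458
```

```bash

python3 -c "
from h import *
go([0,0,0],-94.9);p,d=capture('wrist');cv2.imwrite('pics/w18.png',p[:,:,::-1]);
cv2.imwrite('pics/z2.png',cv2.resize(p[20:260,180:340,::-1],None,fx=4,fy=2.5,interpolation=cv2.INTER_CUBIC));print(get_state()['contact_force'],get_state()['moment'])"
```

```text
t 20.05 tcp [ 0.4688 -0.0641  0.1103] rot [179.99  -0.   -95.04] w 0.0458 F [-0.   0.3 -7.4]
slide [-0.0226  0.4726  0.1103] roll -0.14
[-0.95993585 -0.48125842 -7.66195822] [-0.07477    -0.04505431  0.02613972]
```

View pics/z2.png

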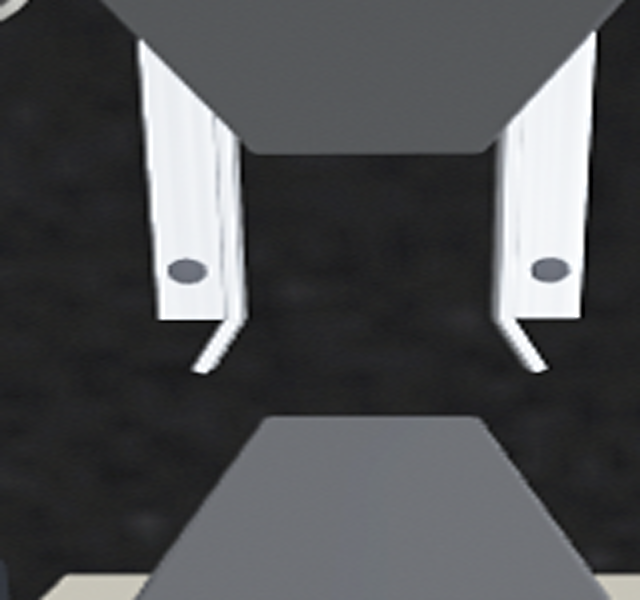

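```bash

python3 -c "
from h import *
a=(ray('wrist',246.75,187,0)+ray('wrist',300.5,187,0))/2;b=(ray('wrist',244.25,81,0)+ray('wrist',300.75,81,0))/2
d=a-b;print(a,b,'s',d@[.0872,.9962,0],'lat',d@[.9962,-.0872,0])
"
```

```text
[ 0.46472563 -0.08679534  0.        ] [ 0.45832126 -0.16951622  0.        ] s 0.08296499421076824 lat -0.0008332320108569255
```

Emit:
apply_moves(commands=[{"grip": 0.7, "slide": [0.006, -0.0008, 0], "roll": 0}, {"grip": 0.7, "slide": [0.014, -0.0008, 0], "roll": 0}, {"grip": 0.7, "slide": [0.022, -0.0008, 0], "roll": 0}, {"grip": 0.7, "slide": [0.03, -0.0008, 0], "roll": 0}, {"grip": 0.7, "slide": [0.036, -0.0008, 0], "roll": 0}])

```text
time_s: 20.72
tcp_pos: [0.4662, -0.1002, 0.1104]
eef_rot: [180.0, -0.0, -95.0]
contact_force: [1.4, 0.1, -7.6]
gripper_width: 0.0457
```

```bash

python3 -c "
from h import *
go([0,0,0],-94.9);p,d=capture('wrist');
cv2.imwrite('pics/z3.png',cv2.resize(p[0:340,140:400,::-1],None,fx=2,fy=1.7,interpolation=cv2.INTER_CUBIC));print(get_state()['contact_force'],get_state()['moment'])"
```

```text
t 20.725 tcp [ 0.4662 -0.1002  0.1104] rot [180.    -0.   -95.03] w 0.0457 F [ 1.4  0.1 -7.6]
slide [-0.059   0.4732  0.1104] roll -0.13
[-3.15338567e-03 -1.19860353e+00 -7.58471166e+00] [-0.48161242 -0.00979909  0.00373376]
```

View pics/z3.png

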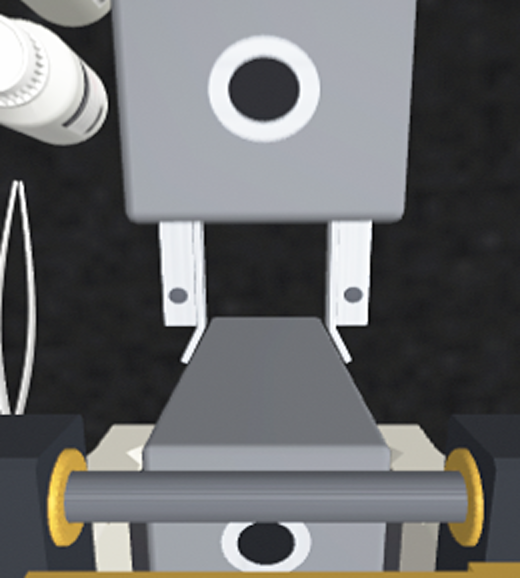

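Emit:
apply_moves(commands=[{"grip": 0.7, "slide": [0.008, 0, 0], "roll": 0}, {"grip": 0.7, "slide": [0.017, 0, 0], "roll": 0}, {"grip": 0.7, "slide": [0.026, 0, 0], "roll": 0}, {"grip": 0.7, "slide": [0.035, 0, 0], "roll": 0}, {"grip": 0.7, "slide": [0.041, 0, 0], "roll": 0}])

```text
time_s: 21.4
tcp_pos: [0.4627, -0.1411, 0.1103]
eef_rot: [180.0, -0.0, -95.0]
contact_force: [0.1, 0.1, -7.7]
gripper_width: 0.0463
```

```bash

python3 -c "
from h import *
go([0,0,0],-94.9);p,d=capture('wrist');
cv2.imwrite('pics/z4.png',cv2.resize(p[0:340,140:400,::-1],None,fx=2,fy=1.7,interpolation=cv2.INTER_CUBIC));print(get_state()['contact_force'],get_state()['moment'])"
```

```text
t 21.4 tcp [ 0.4627 -0.1411  0.1103] rot [180.    -0.   -95.03] w 0.0463 F [ 0.1  0.1 -7.7]
slide [-0.1     0.4733  0.1103] roll -0.13
[-0.55054376 -1.27320008 -8.28956327] [-0.44142972 -0.05899061 -0.02768819]
```

View pics/z4.png

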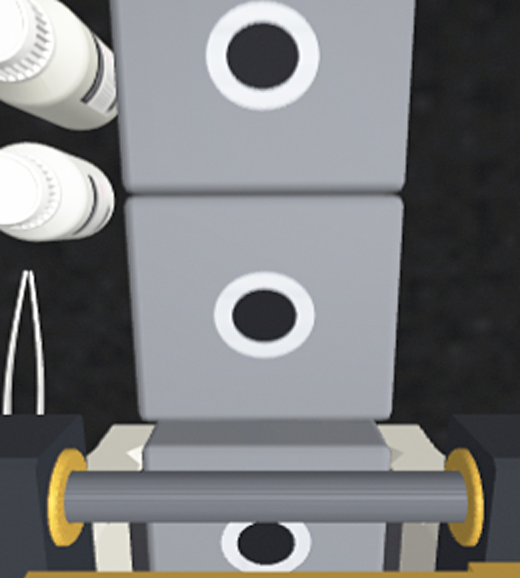

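Emit:
apply_moves(commands=[{"grip": 0.7, "slide": [0.002, 0, 0], "roll": 0}, {"grip": 0.7, "slide": [0.004, 0, 0], "roll": 0}, {"grip": 0.7, "slide": [0.006, 0, 0], "roll": 0}, {"grip": 0.7, "slide": [0.006, 0, 0], "roll": 0}])

```text
time_s: 21.95
tcp_pos: [0.4624, -0.1457, 0.1104]
eef_rot: [-180.0, 0.1, -95.0]
contact_force: [-1.3, 4.4, -6.8]
gripper_width: 0.0458
```

```bash

python3 -c "
from h import *
go([0,0,0],-94.9);p,d=capture('wrist');
cv2.imwrite('pics/z5.png',cv2.resize(p[0:340,140:400,::-1],None,fx=2,fy=1.7,interpolation=cv2.INTER_CUBIC));print(get_state()['contact_force'],get_state()['moment'])"
```

```text
t 21.95 tcp [ 0.4624 -0.1457  0.1104] rot [-1.7999e+02  6.0000e-02 -9.5010e+01] w 0.0458 F [-1.3  4.4 -6.8]
slide [-0.1048  0.4733  0.1104] roll -0.11
[-0.93689234  5.1620475  -5.82747115] [2.12485134 0.19246834 0.12036427]
```

View pics/z5.png

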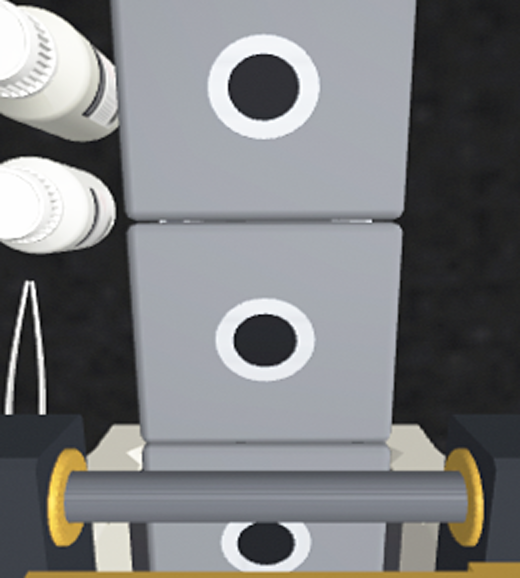

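Emit:
apply_moves(commands=[{"grip": 0.7, "slide": [0.0007, 0, 0.0005], "roll": 0}, {"grip": 0.7, "slide": [0.0007, 0, 0.001], "roll": 0}, {"grip": 0.7, "slide": [0.001, 0, 0.001], "roll": 0}, {"grip": 0.7, "slide": [0.001, 0, 0.001], "roll": 0}])

```text
time_s: 22.5
tcp_pos: [0.4626, -0.1458, 0.1099]
eef_rot: [-179.9, 0.1, -95.0]
contact_force: [-2.4, 13.0, -0.5]
gripper_width: 0.0459
```

```bash

python3 -c "
from h import *
go([0,0,0],-94.9);p,d=capture('side');cv2.imwrite('pics/s6.png',p[:,:,::-1])
cv2.imwrite('pics/z6.png',cv2.resize(p[40:220,250:430,::-1],None,fx=3,fy=3,interpolation=cv2.INTER_CUBIC));print(get_state()['contact_force'],get_state()['moment'])"
```

```text
t 22.5 tcp [ 0.4626 -0.1458  0.1099] rot [-1.7994e+02  1.2000e-01 -9.4980e+01] w 0.0459 F [-2.4 13.  -0.5]
slide [-0.1051  0.4735  0.1099] roll -0.08
[-4.10834793 13.79568491  1.0251853 ] [4.8437722  1.05228823 0.0868916 ]
```

View pics/z6.png

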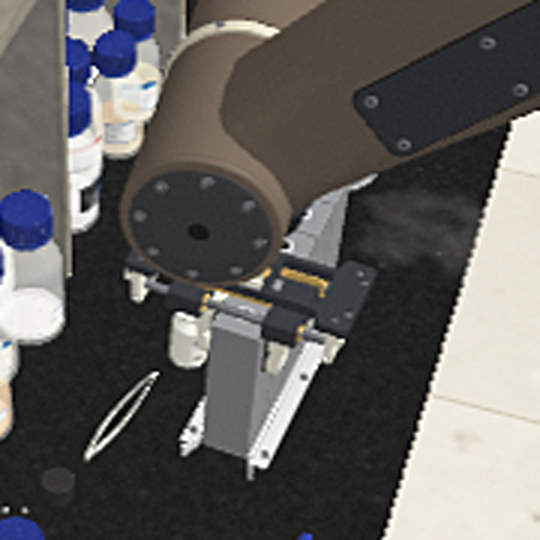

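Emit:
apply_moves(commands=[{"grip": 0.7, "slide": [-0.0005, 0, 0], "roll": 0}, {"grip": 0.35, "slide": [-0.0005, 0, 0], "roll": 0}, {"grip": 0.3, "slide": [-0.0005, 0, 0], "roll": 0}, {"grip": 0.3, "slide": [-0.0005, 0, 0], "roll": 0}, {"grip": 0.3, "slide": [-0.0005, 0, -0.01], "roll": 0}])

```text
time_s: 23.18
tcp_pos: [0.4618, -0.1471, 0.1193]
eef_rot: [179.9, -0.0, -95.0]
contact_force: [0.2, -0.1, 0.4]
gripper_width: 0.0613
```

Emit:
apply_moves(commands=[{"grip": 0.3, "slide": [0, 0, -0.03], "roll": 0}, {"grip": 0.3, "slide": [0, 0, -0.07], "roll": 0}, {"grip": 0.3, "slide": [-0.04, 0, -0.1], "roll": 0}, {"grip": 0.3, "slide": [-0.09, 0, -0.1], "roll": 0}, {"grip": 0.3, "slide": [-0.12, 0, -0.1], "roll": 0}])

```text
time_s: 23.8
tcp_pos: [0.4731, -0.0258, 0.2208]
eef_rot: [-179.9, 0.1, -95.0]
contact_force: [-0.1, -0.5, 0.3]
gripper_width: 0.0613
```

```bash

python3 -c "
from h import *
go([0,0,0],-94.9);p,d=capture('wrist');cv2.imwrite('pics/w20.png',p[:,:,::-1])
p,d=capture('side');
cv2.imwrite('pics/z7.png',cv2.resize(p[40:220,250:430,::-1],None,fx=3,fy=3,interpolation=cv2.INTER_CUBIC))"
```

```text
t 23.8 tcp [ 0.4731 -0.0258  0.2208] rot [-1.7988e+02  5.0000e-02 -9.4980e+01] w 0.0613 F [-0.1 -0.5  0.3]
slide [0.0153 0.4735 0.2208] roll -0.08
```

View pics/w20.png

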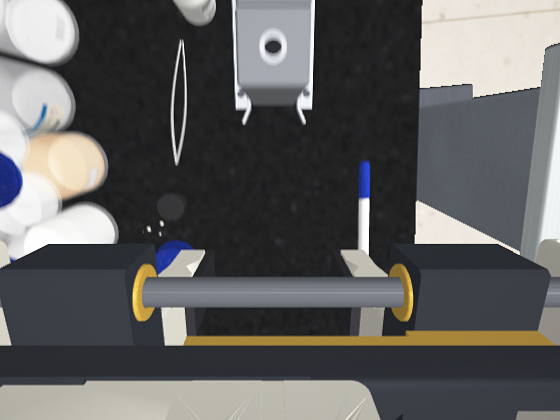

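View pics/z7.png

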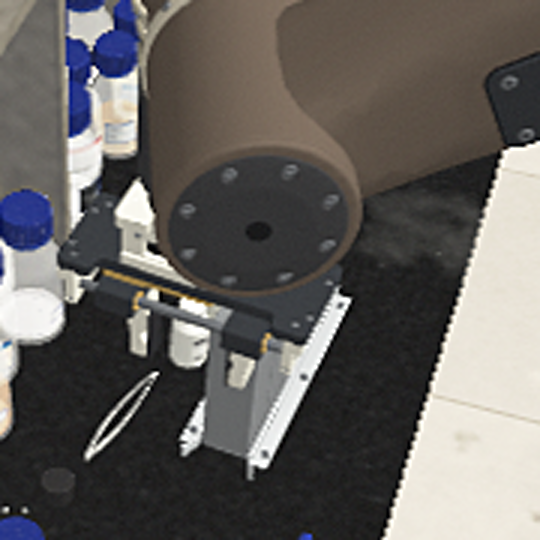

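Emit:
apply_moves(commands=[{"grip": 0.3, "slide": [-0.06, 0, 0], "roll": 0}, {"grip": 0.3, "slide": [-0.12, 0, 0], "roll": 0}, {"grip": 0.3, "slide": [-0.18, 0, 0], "roll": 0}, {"grip": 0.3, "slide": [-0.24, 0, 0], "roll": 0}, {"grip": 0.3, "slide": [-0.3, 0, 0], "roll": 0}])

```text
time_s: 24.52
tcp_pos: [0.4991, 0.2729, 0.2202]
eef_rot: [-180.0, 0.0, -95.0]
contact_force: [0.9, -0.2, 0.1]
gripper_width: 0.0614
```

```bash

python3 - <<'E'
from h import *
for n,(a,b,c,e) in dict(top=(170,250,310,450),side=(50,210,270,410)).items():
    p,d,W=cloud(n); cv2.imwrite(f'pics/f_{n}.png',cv2.resize(p[a:b,c:e,::-1],None,fx=5 if n=="top" else 3.5,fy=5 if n=="top" else 3.5,interpolation=cv2.INTER_CUBIC))
    X=W.reshape(-1,3); o=np.array([.4583,-.1692,0]) if n=="top" else np.array([.4583,-.1692,0])
    D=X-o; s=D@[.0872,.9962,0]; l=D@[.9962,-.0872,0]; z=D[:,2]
    k=(z>.15)&(z<.17)&(abs(l)<.06)&(s>-.2)&(s<.08)
    if k.sum()>20:
        kk=k&(abs(l)<.03); print(n,"row top s range",np.percentile(s[kk],[1,99]).round(4))
        for lo,hi in [(-.18,-.02),(.01,.045)]:
            q=k&(s>lo)&(s<hi)&(abs(l)<.035)&(z>.154); print(lo,hi,q.sum(),"lat pct",np.percentile(l[q],[1,50,99]).round(4),"z",np.median(z[q]).round(4))
    for nm in ["source_1","brick"]:
        for sc,m in mk(nm,n)[:3]:
            Y=W[m]; Y=Y[np.isfinite(Y[:,0])]; print(n,nm,round(sc,2),np.percentile(Y,[2,50,98],axis=0).round(3).tolist())
E
```

```text
top row top s range [-0.1816  0.0458]
-0.18 -0.02 1210 lat pct [-0.0204  0.0033  0.0329] z 0.1586
0.01 0.045 252 lat pct [-0.0202  0.002   0.0244] z 0.1587
top source_1 0.66 [[0.515, -0.235, 0.024], [0.529, -0.219, 0.061], [0.545, -0.208, 0.076]]
top brick 0.85 [[0.439, -0.17, 0.011], [0.461, -0.138, 0.158], [0.485, -0.121, 0.163]]
side row top s range [-0.1804  0.0483]
-0.18 -0.02 754 lat pct [-0.023   0.001   0.0323] z 0.1584
0.01 0.045 168 lat pct [-0.022   0.0004  0.0221] z 0.1585
side source_1 0.64 [[0.507, -0.282, 0.032], [0.518, -0.262, 0.064], [0.534, -0.252, 0.086]]
side source_1 0.49 [[0.484, -0.237, 0.015], [0.525, -0.217, 0.051], [0.542, -0.124, 0.15]]
side brick 0.78 [[0.439, -0.167, 0.129], [0.466, -0.138, 0.158], [0.483, -0.12, 0.162]]
```

View pics/f_top.png

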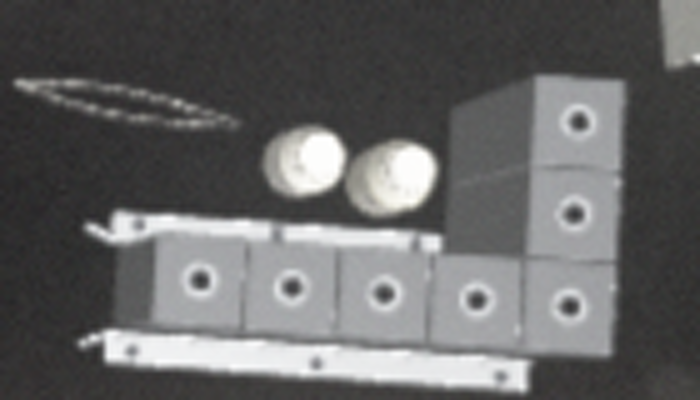

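View pics/f_side.png

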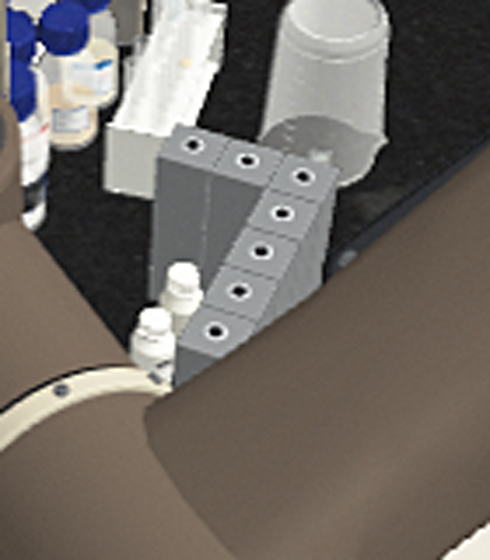

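```bash
python3 -c "
from plant import *
print(close_job())"
```

```text
the job is handed in; nothing more can be done
None
```

The job is handed in: the brick stands on end a in the channel, tight against the last wall brick and released, after about 24 s of the 69 s allowed. `close_job` gave no verdict.

**What I did**
- I tipped the brick up on end b and laid it down beyond, end a towards the wall.
- I raised it on end a in front of the channel's mouth. There I shifted it about 12 mm sideways to bring it into line.
- I slid it in standing with most of its weight carried by the gripper, about 7–8 N up on a 0.9 kg brick. With that much carried, contact with the bench was light, and it may have been barely clear at moments.
- I pressed it against the wall at about 13 N, then released it and withdrew the arm.

**Last checks**
- **Gap:** in the top view, the hole spacing from the loose brick to the last wall brick is 91 px, against 92–93 px within the wall, so there is no visible gap at the top. I did not measure the gap at the foot separately.
- **Line:** the brick's top is within 1–2 mm of the row's line in both the top and side views.
- **Upright:** its top is at the same height as the wall's (about 159 mm), so it looks upright. I took no separate tilt measurement after the release.
- **Sources:** both still stand. Each was found by one camera, within a few millimetres of where it started. The side camera's second detection was a poor mask that had also caught something else, so I relied on the top view for that one.

**What disagreed:** during both raises the brick slipped about 12–20 mm across the pads, and I regripped it while it stood. Wrist-camera tilt readings also ran a few degrees off when the brick was near upright.

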